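# Index and lock the wax-assembly turntable

### The job

Using one fingertip (fingers shut), push on the spokes of the wax-assembly turntable to bring the empty seat of the wax tree round to the locking plunger, then push the plunger's knob fully home so that the table is locked there. Push gently, do not grip or lift anything, keep off the soft wax, and leave the loose things on the bench alone; finish clear of everything.

Things in the scene. Friction and masses are not known exactly. Their poses are not given: they have to be found in the camera images.
- stand: Grey cast base of the turntable, bolted down, foot 216 mm across. Origin: centre of its underside at bench height, on the table's upright turning axis. Its +x axis points level from that axis to the locking plunger, +z up. It carries the slotted steel index plate (184 mm across, 36 to 44 mm high) and above it the aluminium platen (136 mm across, top at 62 mm).
- turntable (a joint): Angle of the turning part (index plate, platen, spokes, wax tree), rad, growing anticlockwise seen from above. At 0 or a whole turn (6.283) the empty seat points at the plunger. Starts between 0.6 and 5.68. No stops: it may be turned either way. Steady friction 0.25 N m (about 2.3 N at a spoke); it stays where it is left and does not coast at low speed.
- bare_seat (a point): Centre of the one empty seat: a dark round seat 43 mm across with a small steel pin, on the platen 44 mm from the axis, 64 mm high. The other five seats, 60 degrees apart, carry wax pump bodies. The index plate has a slot 13 mm wide under each seat, its mouth chamfered to 19 mm.
- spoke_ball1 (a point): Centre of the black ball (24 mm across) ending a spoke, 134 mm from the axis, 94 mm high; this spoke is 60 degrees anticlockwise of the empty seat. Each of the three spokes is a straight round steel rod 10 mm thick, radial seen from above, rising outward: 58 mm high at 66 mm from the axis, 81 mm at 110 mm, 92 mm at 130 mm. Free rod to push on: 78 to 120 mm from the axis.
- spoke_ball2 (a point): The same for the spoke opposite the empty seat (180 degrees).
- spoke_ball3 (a point): The same for the spoke 300 degrees anticlockwise (60 clockwise) of the empty seat.
- wax_tree: The brown wax tree on the platen: a hexagonal stub in the middle and five pump bodies 40 mm across, 64 to 94 mm high, all within 66 mm of the axis. Soft: not to be touched. Origin: on the axis, 62 mm high.
- plunger (a joint): Travel of the locking plunger toward the axis, m: 0 fully out, 0.018 fully home in a slot of the index plate. Starts 0 to 0.004. It slides with 2 N of friction and stays where it is left. Its rounded nose, 10 mm thick, stops on the index plate's rim at about 0.005 unless a slot is opposite; it draws the table into line if that is within about 3 degrees.
- knob_face (a point): Centre of the flat outer face of the plunger's round bare-metal knob, 40 mm high; moves with the plunger, 196 mm from the axis when out, 178 mm when home. The knob is 30 mm across and 24 mm long, and is pushed level toward the axis (along the stand's -x).
- spare_pattern: Loose brown wax pump body, 40 mm across, 34 mm high, standing on the bench. Leave alone. Origin: centre of its underside.
- flux_jar: Loose amber glass jar with a metal lid, 54 mm across, 68 mm high. Leave alone. Origin: centre of its underside.
- spatula: Loose spatula 190 mm long, lying on the bench. Leave alone.
- bracket_top (a point): Middle of the top of the steel plunger bracket on the base, 50 mm high; block 104 to 136 mm from the axis, 34 mm wide. A fingertip 62 mm high that pushes a spoke passes over it.

How it is judged:
By the outcome, as a careful person would: the job done as asked, in the order asked, and still so for the second after the job is handed in, with the robot touching nothing.
It also fails if it takes over 58 s, if anything falls off the work surface, if the arm or the gripper's body presses on something with over 40 N, if the wrist force passes 120 N, or if a joint passes its speed limit or range.

### The arm

A 7-joint arm with a two-finger parallel gripper is mounted at the origin on the work surface. World frame = base frame: x ahead of the robot, y to its left, z up, the work surface at z = 0. Lengths are in m, angles in rad, forces in N, time in s.
With the tool pointing down it reaches from about 0.425 to 0.8 m from the base axis. Payload 8.3 kg.
Tool frame: the origin (TCP) lies on the centre line of the jaws, within the pads' length; the fingertips stand 19 mm ahead of it and the grasp point (between the pads) is the TCP; z points along the fingers, y is the line along which they close (so a half turn about z gives the same grasp; the last joint's range is limited). The gripper opens to 85 mm and grips with 20 to 120 N. Pads are 22 mm wide; open, the fingers measure 114 mm over their backs; the gripper's body (76 mm by 85 mm) begins 54 mm behind the grasp point. The pads swing forward as they close: fully open they stand 13 mm farther back than shut.
Start: joints at [-1.2, 0.383, 0.016, 1.37, -0.006, 1.388, -0.046], TCP at [0.263, 0.567, 0.219] pointing down, gripper open.
Joint ranges: [-2.95, 2.95], [-0.25, 2.06], [-1.52, 1.56], [0.18, 2.33], [-1.44, 4.58], [0.02, 2.06], [-3.01, 3.01]. Speed limits (rad/s): [2.39, 2.39, 3.01, 3.01, 3.14, 3.14, 3.14].

### API

Orientations are given as a rotation vector (axis times angle).
In Python, from station import robot gives the robot as it stands. The module is installed in compiled form; this text tells all that it offers. Calls block until the motion is done:
- robot.move_pose(position, orientation): joint-space move of the TCP to a pose.
- robot.move_linear(position, v=0.15, rotation=None, f_stop=None): straight line of the TCP; rotation=None keeps the orientation; v is the mean speed in m/s. With f_stop (N) it stops when the force on the tool has changed by that much, and returns True; else False.
- robot.move_j(angles): joint-space move.
- robot.grip(opening, force=None): opening from 0.0 (shut) to 1.0 (fully open); force is the grip in N (None keeps the last); returns when the fingers have stopped.
- robot.hold(seconds).
- robot.inverse_kinematics(position, orientation): joint angles nearest the present ones, or None.
- robot.camera(name): name is "scene" or "top" or "wrist"; returns the picture (420x560x3 uint8, red, green, blue); there is no depth.
- robot.camera_info(name): a dict with "fx", "fy", "cx", "cy" (pixels), "eye" and "orientation" of the camera in the world. Camera axes: x right, y up, looking along -z (the intrinsics and any distortion apply to the point x, -y, -z); pixel columns grow to the right and rows downward; lengths in m; the calibration is good to about 2 mm. The wrist camera is an equidistant fisheye: a pixel r from the principal point sees the ray r / f radians off the axis. A picture is of the moment at which its call begins: read the wrist's pose just before it. camera_info takes no time and is no camera call; for the wrist camera it gives the pose at the moment of the call.
A pose or a line that the arm cannot do raises robot.MotionError and nothing moves.
- robot.finish_job(): hands the job in; it is judged then, once.
Readings, each from a call of its own:
- robot.current_clock(): time.
- robot.current_joint_positions(): joint angles.
- robot.current_joint_velocities(): joint speeds.
- robot.current_effort(): joint torques, N m.
- robot.current_position(): TCP position.
- robot.current_eef_rot(): TCP orientation.
- robot.current_wrist_force(): force on the tool from outside, world axes, zero at the start.
- robot.current_torque(): the same for the moment, N m.
- robot.current_finger_gap(): opening from 0.0 (shut) to 1.0 (fully open).
- robot.current_gripper_force(): force on a finger pad.
Only numpy, scipy, OpenCV 4.12 (cv2) and the standard library are available. Lean on these libraries where they do the work, as an engineer would, in place of code of your own. Each camera call takes 0.05 s, during which the arm holds its last target. There are 200 camera calls.

## Working session

There is one attempt and no reset: what is moved stays moved. The work goes in short steps, each a Python script; the robot and the scene stay as the last script left them, time stands still between calls to the robot, and variables do not carry over. Pictures are saved under pics/ and viewed, at most 10 in all, crops included, and the job is handed in when it is done.

```bash
mkdir -p pics
python3 - <<'E'
from station import robot
import cv2
for n in ("scene","top"):
    im=robot.camera(n); cv2.imwrite(f"pics/{n}0.png",im[:,:,::-1]); print(n,robot.camera_info(n))
print(robot.current_eef_rot(),robot.current_clock())
E
```

```text
scene {'fx': 420.160384764715, 'fy': 420.160384764715, 'cx': 274.04097251065883, 'cy': 206.62432029700167, 'eye': array([ 0.94628256, -0.55546525,  0.80328926]), 'orientation': array([0.66677456, 0.22104184, 0.56737913])}
top {'fx': 514.7100761547422, 'fy': 514.7100761547422, 'cx': 278.1223660162694, 'cy': 202.9571497305236, 'eye': array([ 0.50479431, -0.08490063,  1.19504239]), 'orientation': array([ 0.05911643, -0.04934537, -1.55140589])}
[-6.75890784e-01 -3.06765465e+00  2.70928873e-03] 0.1
```

View pics/top0.png

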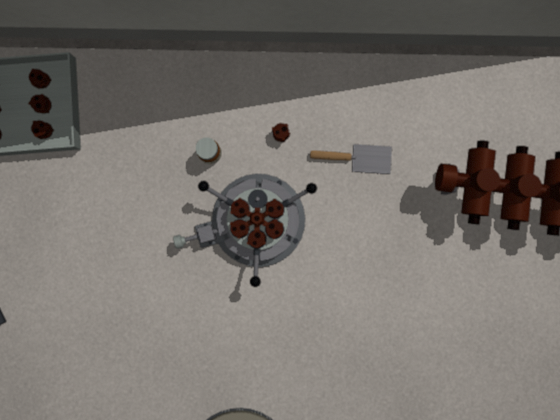

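View pics/scene0.png

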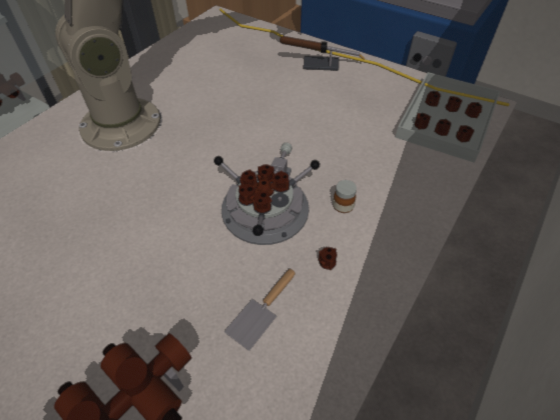

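The top view shows the axis near (257,222), the empty seat at (258,199), balls at (204,186), (312,188) and (255,281), and the knob at (179,241). The jar is at (208,151). In the scene view the balls are at (218,160), (315,165) and (258,230), and the knob is at (286,149). The seat has to turn about 104° anticlockwise.

```bash
cat > h.py <<'E'
from station import robot
import numpy as np, cv2
from scipy.spatial.transform import Rotation as R
def ray(n,p,i=None):
    i=i or robot.camera_info(n)
    d=np.array([(p[0]-i['cx'])/i['fx'],-(p[1]-i['cy'])/i['fy'],-1.])
    return i['eye'],R.from_rotvec(i['orientation']).apply(d)
def onz(n,p,z):
    e,d=ray(n,p); return e+d*(z-e[2])/d[2]
def blob(im,p,mask,r=9):
    x,y=map(int,p); w=mask[y-r:y+r+1,x-r:x+r+1].astype(np.uint8)
    k,l,s,c=cv2.connectedComponentsWithStats(w); j=1+np.argmax(s[1:,4])
    return c[j]+[x-r,y-r],s[j,4]
def tri(a,b):
    (e,d),(f,g)=a,b; t=np.linalg.lstsq(np.c_[d,-g],f-e,rcond=None)[0]
    P,Q=e+t[0]*d,f+t[1]*g; return (P+Q)/2,np.linalg.norm(P-Q)
E
python3 - <<'E'
from h import *
T=cv2.imread('pics/top0.png');S=cv2.imread('pics/scene0.png')
bt=[(204,186),(255,281),(312,188)]
B=[]
for p in bt:
    c,a=blob(T,p,T.max(2)<40); q=onz('top',c,.094); B.append(q); print(c,a,q.round(4))
for p in [(315,165),(218,160),(258,230)]:
    c,a=blob(S,p,S.max(2)<40); print('scene',c,a,onz('scene',c,.094).round(4))
ax=np.mean(B,0); print('axis',ax,[np.linalg.norm(b-ax).round(4) for b in B],[np.degrees(np.arctan2(*(b-ax)[1::-1])).round(2) for b in B])
for n,p in (('top',(179,241)),('scene',(286,149))):
    im=T if n=='top' else S
    print('knob',onz(n,p,.045).round(4))
print('bracket',onz('top',(205,234),.05),'jar',onz('top',(208,149),.068),'seat',onz('top',(258,199),.064))
print('spare',onz('top',(281,132),.03),'spat',onz('top',(311,155),.01))
cv2.imwrite('pics/crop.png',cv2.resize(T[130:300,150:340],None,fx=4,fy=4,interpolation=cv2.INTER_CUBIC)[:600,:760])
E
```

```text
[203.         185.80882353] 68 [0.615 0.085 0.094]
[254.85915493 280.88732394] 71 [ 0.4144 -0.0311  0.094 ]
[310.83098592 188.02816901] 71 [ 0.6145 -0.1469  0.094 ]
scene [314.46938776 164.42857143] 49 [0.6133 0.0864 0.094 ]
scene [218.  160.5] 44 [ 0.4116 -0.03    0.094 ]
scene [257.52439024 229.87804878] 82 [ 0.6131 -0.1466  0.094 ]
axis [ 0.54797838 -0.03102026  0.094     ] [np.float64(0.134), np.float64(0.1336), np.float64(0.1337)] [np.float64(59.96), np.float64(-179.98), np.float64(-60.15)]
knob [0.4953 0.1425 0.045 ]
knob [0.4979 0.1393 0.045 ]
bracket [0.51196468 0.08417522 0.05      ] jar [0.69965902 0.08027163 0.068     ] seat [ 0.59107103 -0.03258575  0.064     ]
spare [ 0.74853872 -0.08037874  0.03      ] spat [ 0.69991377 -0.15095313  0.01      ]
```

View pics/crop.png

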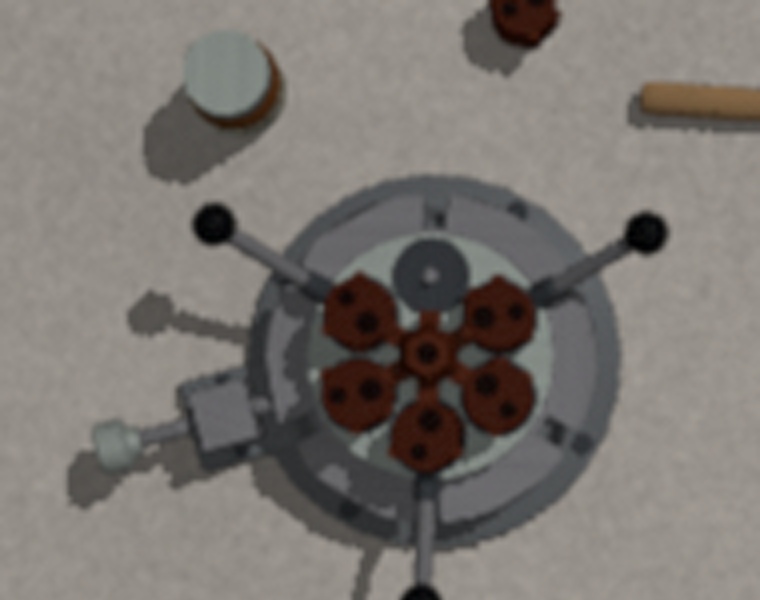

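The crop confirms it: the seat is at 0° and the plunger at about 107° (world), with the axis at (0.548, −0.031). I'll push the ball-3 spoke anticlockwise from −60° to about 43°, then look again.

```bash
cat >> h.py <<'E'
AX=np.array([.5475,-.031]); Z=.081
def rot(a): # tool down, tool x at world angle a
    c,s=np.cos(a),np.sin(a); return R.from_matrix(np.array([[c,s,0],[s,-c,0],[0,0,-1.]])).as_rotvec()
def pt(phi,off=.016,z=Z,r=.1):  # TCP that is `off` clockwise of a spoke at phi (deg)
    p=np.radians(phi); q=AX+r*np.array([np.cos(p),np.sin(p)])-off*np.array([-np.sin(p),np.cos(p)])
    return np.array([*q,z])
def ori(phi,flip): return rot(np.radians(phi+90+180*flip))
E
cat > push.py <<'E'
from h import *
phis=np.arange(-60,44,103/12.)
for flip in (0,1):
    q=[robot.inverse_kinematics(pt(p),ori(p,flip)) for p in phis]
    print(flip,[None if a is None else (round(a[0],2),round(a[6],2)) for a in q])
E
python3 push.py
```

```text
0 [(np.float64(-0.49), np.float64(-0.52)), (np.float64(-0.46), np.float64(-0.4)), (np.float64(-0.43), np.float64(-0.29)), (np.float64(-0.41), np.float64(-0.18)), (np.float64(-0.4), np.float64(-0.07)), (np.float64(-0.39), np.float64(0.05)), (np.float64(-0.4), np.float64(0.17)), (np.float64(-0.41), np.float64(0.28)), (np.float64(-0.42), np.float64(0.4)), (np.float64(-0.43), np.float64(0.52)), (np.float64(-0.44), np.float64(0.63)), (np.float64(-0.45), np.float64(0.75)), (np.float64(-0.46), np.float64(0.87))]
1 [(np.float64(-0.29), np.float64(2.48)), (np.float64(-0.26), np.float64(2.6)), (np.float64(-0.24), np.float64(2.72)), (np.float64(-0.22), np.float64(2.83)), (np.float64(-0.2), np.float64(2.94)), (np.float64(0.83), np.float64(2.36)), (np.float64(0.8), np.float64(2.49)), (np.float64(-0.74), np.float64(-2.48)), (np.float64(-0.76), np.float64(-2.36)), (np.float64(-0.79), np.float64(-2.23)), (np.float64(-0.82), np.float64(-2.1)), (np.float64(-0.85), np.float64(-1.97)), (np.float64(-0.88), np.float64(-1.84))]
```

```bash
cat > push.py <<'E'
from h import *
robot.grip(0.0)
robot.move_pose(pt(-60,.026,.2),ori(-60,0))
robot.move_linear(pt(-60,.026),v=.12)
f0=robot.current_wrist_force()
for p in np.linspace(-60,43,13):
    s=robot.move_linear(pt(p),v=.08,rotation=ori(p,0),f_stop=15)
    f=robot.current_wrist_force()-f0; print(round(p),s,f.round(1))
    if s: break
robot.move_linear(pt(p,.03),v=.1)
for n in ("top","scene"): cv2.imwrite(f"pics/{n}1.png",robot.camera(n)[:,:,::-1])
print(robot.current_clock(),robot.current_position())
E
python3 push.py
```

```text
-60 False [-1.8  0.3  0.8]
-51 False [-0.8 -0.7  0.7]
-43 False [-1.  -0.3  0.7]
-34 False [-1.   0.3  0.5]
-26 False [-1.1 -0.5  0.5]
-17 False [-0.5 -0.6 -0.1]
-8 False [-0.4  0.3  0.6]
0 False [-0.6 -0.8  0.9]
9 False [-0.8 -0.3  1.2]
17 False [-0.6 -0.1  1.1]
26 False [-1.3 -0.6  0.7]
34 False [-0.5  0.1 -0.4]
43 False [-0.2 -0.8  0.4]
9.475 [0.64102862 0.01488291 0.08082094]
```

View pics/top1.png

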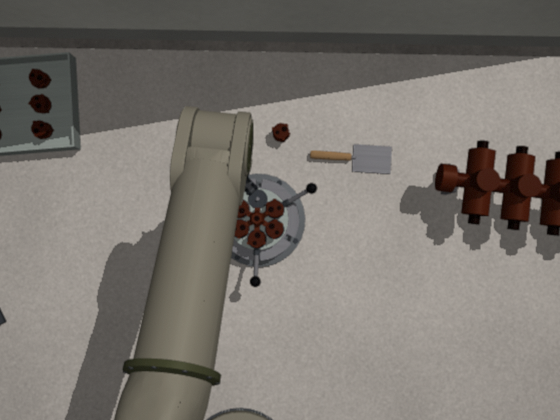

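Run:
```python
from h import *
print(robot.current_finger_gap(),robot.current_wrist_force(),robot.current_position(),R.from_rotvec(robot.current_eef_rot()).as_matrix().round(2))
T=cv2.imread('pics/top1.png')
for p in [(254,281),(311,188)]:
    c,a=blob(T,p,T.max(2)<40); print(c,a)
cv2.imwrite('pics/sc1.png',cv2.resize(cv2.imread('pics/scene1.png')[90:280,150:400],None,fx=3,fy=3))
```

```text
-0.005411334291428416 [-0.13907097 -0.1831965  -0.16107907] [0.64102862 0.01488291 0.08082094] [[-0.68  0.73 -0.  ]
 [ 0.73  0.68 -0.  ]
 [ 0.   -0.   -1.  ]]
[254.92753623 280.95652174] 69
[310.9        188.01428571] 70
```

View pics/sc1.png

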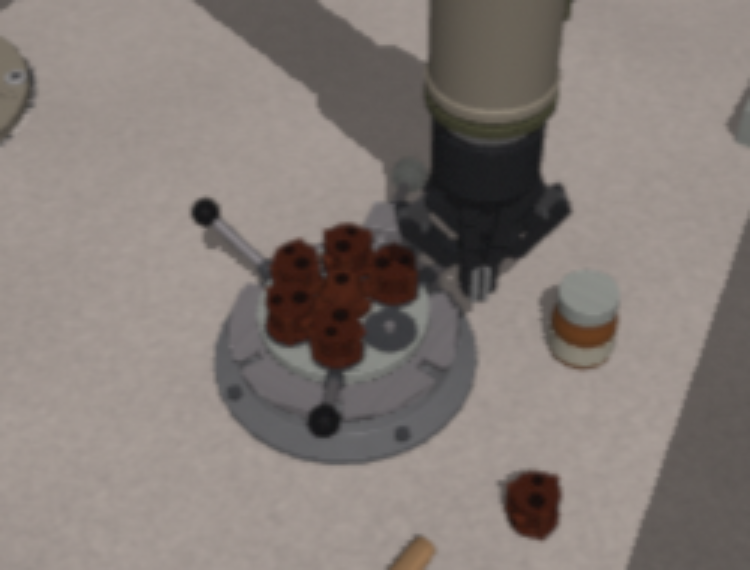

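The table has not moved: the balls are at the same pixels and the seat still faces forward. The finger stands next to spoke 1, with its tip at about pixel (310,188). I'll check the tip's real position against both views.

Run:
```python
from h import *
i=robot.camera_info('scene')
def proj(P):
    c=R.from_rotvec(i['orientation']).inv().apply(np.array(P)-i['eye']); return (i['cx']+i['fx']*c[0]/-c[2],i['cy']-i['fy']*c[1]/-c[2])
p=robot.current_position()
for z in (.062,.081,.1,.12): print(z,np.round(proj([p[0],p[1],z]),1))
b=AX+.134*np.array([.5,.866]); print('ball1',np.round(proj([*b,.094]),1), 'rod r=.1',np.round(proj([*(AX+.1*np.array([.5,.866])),.076]),1))
im=robot.camera('wrist'); cv2.imwrite('pics/w1.png',im[:,:,::-1]);
```

```text
0.062 [308.2 196.9]
0.081 [308.6 191.5]
0.1 [309.  185.9]
0.12 [309.5 179.8]
ball1 [314.6 165. ] rod r=.1 [301.8 174.8]
```

View pics/w1.png

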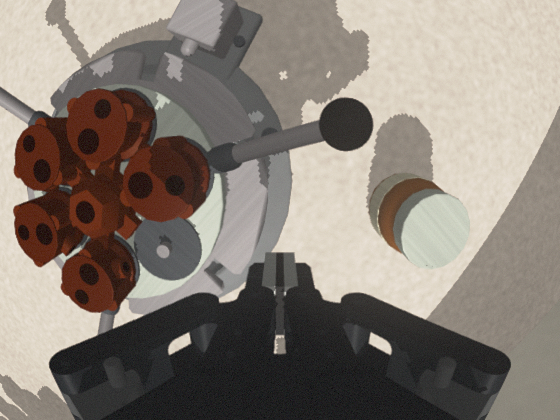

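Run:
```python
from h import *
cv2.imwrite('pics/z.png',cv2.resize(cv2.imread('pics/scene1.png')[140:215,270:350],None,fx=8,fy=8,interpolation=cv2.INTER_NEAREST))
```

```text
(no output)
```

View pics/z.png

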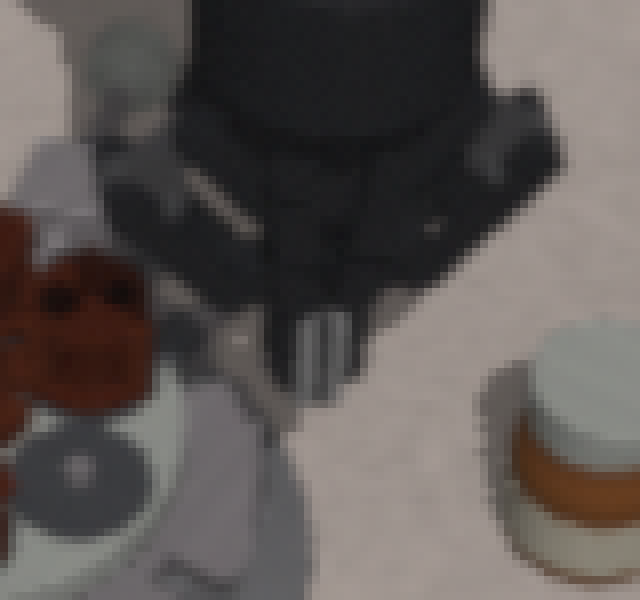

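The tip's lower edge shows at pixel (310,190), which puts it at z≈0.088, not 0.062. So the shut tips stand about 25 mm higher than the nominal value, and they passed over the rods (tops at 81 mm). I'll go back, come in lower with force guarding, and check after a short push.

```bash
cat > p2.py <<'E'
from h import *
p=robot.current_position(); robot.move_linear([p[0],p[1],.16],v=.2)
robot.move_pose(pt(-60,.03,.16,.105),ori(-60,0))
s=robot.move_linear(pt(-60,.03,.058,.105),v=.06,f_stop=4)
print('down',s,robot.current_position(),robot.current_wrist_force().round(1))
f0=robot.current_wrist_force()
i=robot.camera_info('scene')
for a in (-60,-55,-50):
    s=robot.move_linear(pt(a,.016,.058,.105),v=.05,rotation=ori(a,0),f_stop=15)
    print(a,s,(robot.current_wrist_force()-f0).round(1))
T=robot.camera('top')[:,:,::-1]; S=robot.camera('scene')[:,:,::-1]
c,n=blob(T,(255,281),T.max(2)<40,25); q=onz('top',c,.094); print(c,n,np.degrees(np.arctan2(q[1]-AX[1],q[0]-AX[0])))
print(robot.current_clock())
cv2.imwrite('pics/both.png',cv2.resize(np.hstack([T[120:300,160:340],S[130:310,180:360]]),None,fx=2.2,fy=2.2))
E
python3 p2.py
```

```text
down False [ 0.57425843 -0.13697338  0.0583424 ] [-0.5  0.2  0.1]
-60 False [-0.1 -0.5 -0.3]
-55 False [ 0.7  0.4 -1.2]
-50 False [ 0.4 -0.9 -1. ]Traceback (most recent call last):
  File "p2.py", line 12, in <module>
    c,n=blob(T,(255,281),T.max(2)<40,25); q=onz('top',c,.094); print(c,n,np.degrees(np.arctan2(q[1]-AX[1],q[0]-AX[0])))
        ~~~~^^^^^^^^^^^^^^^^^^^^^^^^^^^^
  File "h.py", line 12, in blob
    k,l,s,c=cv2.connectedComponentsWithStats(w); j=1+np.argmax(s[1:,4])
                                                     ~~~~~~~~~^^^^^^^^^
    return _wrapfunc(a, 'argmax', axis=axis, out=out, **kwds)
    return bound(*args, **kwds)
ValueError: attempt to get argmax of an empty sequence
```

Run:
```python
from h import *
T=robot.camera('top')[:,:,::-1]; S=robot.camera('scene')[:,:,::-1]
print(robot.current_clock(),robot.current_position())
cv2.imwrite('pics/both.png',cv2.resize(np.hstack([T[120:300,160:340],S[130:310,180:360]]),None,fx=2.2,fy=2.2))
```

```text
14.5 [ 0.60261119 -0.12172795  0.05804459]
```

View pics/both.png

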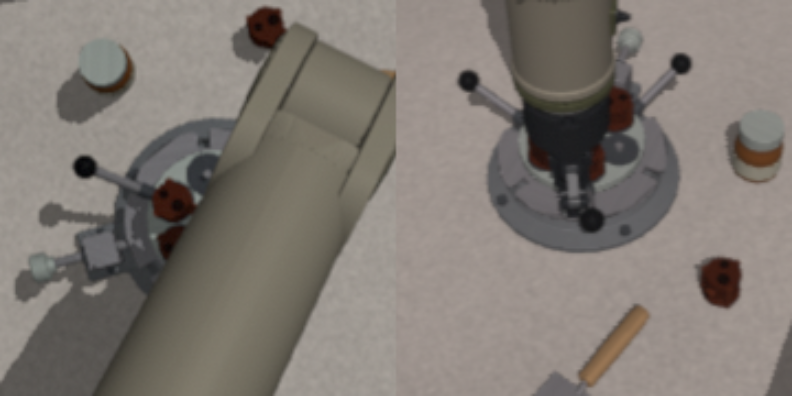

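The lower tip works: ball 1 has moved in the top view to about (198,196), roughly 10° anticlockwise, and the scene view shows the finger behind the ball-3 spoke. I'll carry on round.

```bash
cat >> h.py <<'E'
def ang(n,p,r=20):
    S=robot.camera(n)[:,:,::-1]; c,a=blob(S,p,S.max(2)<40,r); q=onz(n,c,.094); v=q[:2]-AX
    return c.round(1),a,np.degrees(np.arctan2(v[1],v[0])).round(2),np.linalg.norm(v).round(4)
def proj(n,P):
    i=robot.camera_info(n); c=R.from_rotvec(i['orientation']).inv().apply(np.array(P)-i['eye']); return (i['cx']+i['fx']*c[0]/-c[2],i['cy']-i['fy']*c[1]/-c[2])
def ballpx(n,phi): a=np.radians(phi); return proj(n,[*(AX+.134*np.array([np.cos(a),np.sin(a)])),.094])
E
python3 - <<'E'
from h import *
f0=robot.current_wrist_force()
for a in np.linspace(-50,43,12)[1:]:
    s=robot.move_linear(pt(a,.016,.058,.105),v=.08,rotation=ori(a,0),f_stop=15)
    print(round(a),s,(robot.current_wrist_force()-f0).round(1))
    if s: break
for n in ('top','scene'):
  for phi in (43,163,-77):
    try: print(n,phi,ang(n,ballpx(n,phi+2),13))
    except Exception as e: print(n,phi,e)
print(robot.current_clock())
E
```

```text
-42 False [-0.  -0.7  0.9]
-33 False [-0.1 -0.4  0.5]
-25 False [-0.9 -0.7 -0. ]
-16 False [-0.4 -0.6  0.2]
-8 False [ 0.  -0.3  0.2]
1 False [ 0.1 -0.2  0.8]
9 False [-0.2 -0.8 -0.2]
18 False [-0.8 -0.3 -0.2]
26 False [ 0.1 -0.   0.7]
35 False [ 0.4 -0.6  0.7]
43 False [-0.4 -0.9 -0.5]
top 43 attempt to get argmax of an empty sequence
top 163 (array([237.1, 278.2]), np.int32(68), np.float64(163.56), np.float64(0.1336))
top -77 (array([317.1, 204.4]), np.int32(70), np.float64(-76.16), np.float64(0.1337))
scene 43 (array([317.4, 169.7]), np.int32(418), np.float64(52.77), np.float64(0.1332))
scene 163 (array([229.2, 152.1]), np.int32(41), np.float64(163.36), np.float64(0.1372))
scene -77 (array([240.3, 227. ]), np.int32(80), np.float64(-76.59), np.float64(0.1332))
18.5583
```

Run:
```python
from h import *
T=cv2.imread('pics/top0.png').astype(int);S=cv2.imread('pics/scene0.png').astype(int)
th=[]
for n,I,p in (('top',T,(179,241)),('scene',S,(286,149))):
    m=(I[:,:,1]>I[:,:,2]+3)&(I.max(2)>100); c,a=blob(I,p,m,10); q=onz(n,c,.042)
    v=q[:2]-AX; t=np.degrees(np.arctan2(v[1],v[0])); th.append(t); print(n,c,a,q.round(4),t,np.linalg.norm(v))
t=106.9
for a in (44.6,46.2):
    s=robot.move_linear(pt(a,.016,.058,.105),v=.03,rotation=ori(a,0),f_stop=15)
for n in ('top','scene'):
  for phi in (166.5,-73.5): print(n,ang(n,ballpx(n,phi),13))
robot.move_linear(pt(a,.035,.058,.105),v=.1)
p=robot.current_position(); robot.move_linear([p[0],p[1],.16],v=.2)
print(robot.current_clock())
```

```text
top [178.59550562 240.3258427 ] 89 [0.4968 0.144  0.042 ] 106.158491867285 0.1822476470786233Traceback (most recent call last):
  File "<stdin>", line 5, in <module>
  File "h.py", line 12, in blob
    k,l,s,c=cv2.connectedComponentsWithStats(w); j=1+np.argmax(s[1:,4])
                                                     ~~~~~~~~~^^^^^^^^^
    return _wrapfunc(a, 'argmax', axis=axis, out=out, **kwds)
    return bound(*args, **kwds)
ValueError: attempt to get argmax of an empty sequence
```

Run:
```python
from h import *
for a in (44.5,45.8):
    s=robot.move_linear(pt(a,.016,.058,.105),v=.03,rotation=ori(a,0),f_stop=15)
for n in ('top','scene'):
  for phi in (166.5,-73.5): print(n,ang(n,ballpx(n,phi),13))
robot.move_linear(pt(a,.035,.058,.105),v=.1)
p=robot.current_position(); robot.move_linear([p[0],p[1],.16],v=.2)
th=np.radians(106.5); u=np.array([np.cos(th),np.sin(th)]); K=lambda r,z: np.array([*(AX+r*u),z])
robot.move_pose(K(.235,.16),rot(th))
print('down',robot.move_linear(K(.235,.022),v=.1,f_stop=5),robot.current_position())
f0=robot.current_wrist_force()
for r in (.215,.205,.2,.195,.192,.189,.186):
    s=robot.move_linear(K(r,.022),v=.03,f_stop=18)
    p=robot.current_position(); print(r,s,round(float((p[:2]-AX)@u),4),(robot.current_wrist_force()-f0).round(1))
    if s: break
for n in ('top','scene'):
  for phi in (166.5,-73.5):
    try: print(n,ang(n,ballpx(n,phi),13))
    except Exception as e: print(n,'hidden')
print(robot.current_clock())
T=robot.camera('top')[:,:,::-1]; S=robot.camera('scene')[:,:,::-1]
cv2.imwrite('pics/both2.png',cv2.resize(np.hstack([T[120:300,160:340],S[90:270,200:380]]),None,fx=2.2,fy=2.2))
```

```text
top (array([239.7, 278.8]), np.int32(67), np.float64(166.05), np.float64(0.1333))
top (array([316.6, 202. ]), np.int32(69), np.float64(-73.9), np.float64(0.1341))
scene (array([227.7, 153.2]), np.int32(43), np.float64(165.56), np.float64(0.1365))
scene (array([242.6, 227.5]), np.int32(81), np.float64(-74.39), np.float64(0.133))
down False [0.48123946 0.19453625 0.02260929]
0.215 False 0.2152 [ 0.3  1.5 -0.6]
0.205 False 0.2048 [-1.1  0.6 -0.9]
0.2 False 0.1997 [0.  0.7 0.4]
0.195 False 0.1945 [ 0.9  0.3 -0.6]
0.192 False 0.1916 [-0.9  1.  -0.1]
0.189 False 0.1888 [ 0.4  0.7 -0.6]
0.186 False 0.1888 [-3.1  8.4 -0.3]
top (array([239.9, 278.9]), np.int32(67), np.float64(166.16), np.float64(0.1334))
top (array([316.6, 202. ]), np.int32(69), np.float64(-73.9), np.float64(0.1341))
scene (array([227.7, 153.2]), np.int32(42), np.float64(165.5), np.float64(0.1363))
scene (array([242.7, 227.5]), np.int32(82), np.float64(-74.35), np.float64(0.1328))
25.625
```

View pics/both2.png

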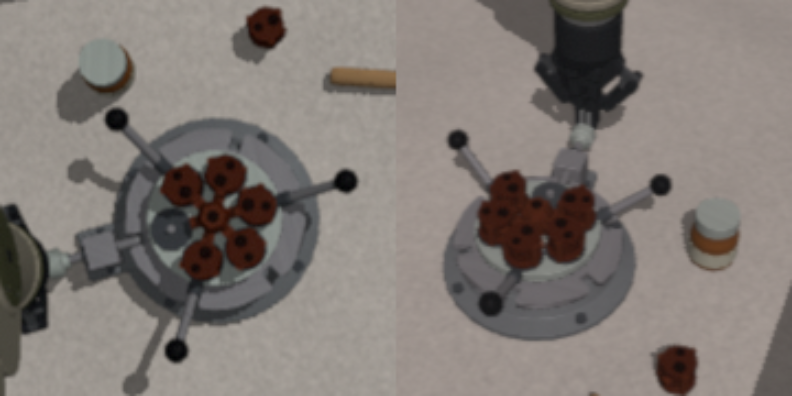

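The seat (left half, about (170,228)) now faces the plunger. The finger stalled at r=0.1888, which is where the knob should be when home (0.178 plus 0.011 half-width). I'll press once more to be sure, then retreat and check the knob.

Run:
```python
from h import *
th=np.radians(106.5); u=np.array([np.cos(th),np.sin(th)]); K=lambda r,z: np.array([*(AX+r*u),z])
s=robot.move_linear(K(.178,.022),v=.03,f_stop=22)
print(s,round(float((robot.current_position()[:2]-AX)@u),4),robot.current_wrist_force().round(1))
robot.move_linear(K(.25,.022),v=.1)
robot.move_linear(K(.27,.2),v=.2)
robot.move_pose([.263,.5,.25],rot(th))
T=robot.camera('top')[:,:,::-1].astype(int)
m=(T[:,:,1]>T[:,:,2]+3)&(T.max(2)>100); c,a=blob(T,(184,239),m,10); q=onz('top',c,.042); v=q[:2]-AX
print('knob',c,a,np.linalg.norm(v),np.degrees(np.arctan2(v[1],v[0])))
for phi in (46.5,166.5,-73.5): print(ang('top',ballpx('top',phi),13))
print(robot.current_clock(),robot.current_wrist_force().round(1))
T=robot.camera('top')[:,:,::-1]
cv2.imwrite('pics/fin.png',cv2.resize(T[120:300,150:340],None,fx=3,fy=3))
```

```text
True 0.1891 [0.  1.  0.8]
knob [185.03333333 238.51111111] 90 0.1673250368738109 106.09884505043924
(array([212.6, 173.9]), np.int32(72), np.float64(45.71), np.float64(0.1342))
(array([239.8, 278.9]), np.int32(69), np.float64(166.16), np.float64(0.1334))
(array([316.7, 202. ]), np.int32(70), np.float64(-73.94), np.float64(0.1342))
29.2917 [-0.4  0.1  0.9]
```

View pics/fin.png

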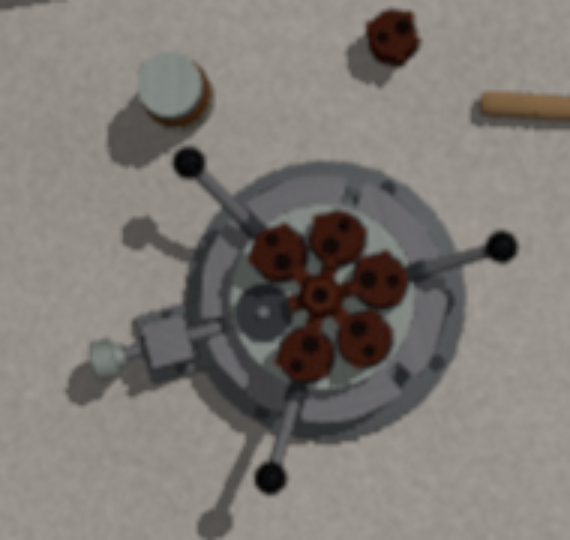

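The plunger rod reaches into the index plate in line with the seat (seat about (263,312), knob (107,357)). The knob hit a hard stop at its home radius, and the loose items haven't moved.

```bash
python3 -c "
from station import robot
print(robot.finish_job())"
```

```text
the job is handed in; nothing more can be done
None
```

I turned the table so the empty seat faces the plunger and pushed the knob to a hard stop at its home position. The arm finished clear of everything, and the job was handed in after about 29 s; the first pass missed because the fingertip went over the spokes.

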